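# Set out the gum place

## Task

Set out the gum place on the bench: stand the gum jar in the middle of the round white coaster, stand the brass punch upright in the middle of the square black pad, and stand the red-knobbed steel weight on the table halfway between the coaster and the pad, in line with both. Only when these three stand in their places, put the yellow lid squarely on top of the jar. Keep the jar upright all the time and do not disturb the green cup, the crescent knife or the green pencil.

Things in the scene. Friction and masses are not known exactly. Their poses are not given: they have to be found in the camera images.
- gum_jar: open clear glass jar half full of white gum, round, 51 mm in diameter (neck 50 mm) and 65 mm tall, 80 to 150 g; stands upright at the start; origin at the centre of its underside, z up; its flat rim lies 65 mm above the origin. Grip round the body, 20 to 40 mm up
- jar_lid: yellow round lid, 42 mm in diameter, 12 mm high, about 15 g, lying on the table mouth down as it goes on the jar; it simply rests on the jar's rim (no screwing), so that its origin is then 65 mm above the jar's; origin at the centre of its underside, z up. It is narrower than the jar's neck, so grip only its upper 8 mm
- cap_punch: brass-coloured punch, a slim round peg 21 mm in diameter (thickest at the top) and 49 mm tall, 60 g, standing upright at the start; origin at the centre of its underside, z up. Grip round it, 30 to 40 mm up
- weight: steel weight with a red knob: round foot 40 mm in diameter and 22 mm high, above it a 13 mm neck and a red knob 18 mm in diameter from 30 to 45 mm up; 45 mm tall overall, about 180 g; origin at the centre of its underside, z up. Grip the knob, 37 mm up
- coaster: round white ceramic coaster with a blue ring, 80 mm in diameter, 5 mm thick, fixed to the table; origin at the centre of its underside (table level), top 5 mm above it; the pad's centre always lies on the coaster's own x axis, in the + or - direction, 165 to 180 mm away
- pad: square black rubber pad with a thin grey outline, 60 x 60 mm, 10 mm thick, fixed to the table; origin at the centre of its underside (table level), top 10 mm above it. (Away from it, on the right of the robot, a wall with a hanging towel is solid: draw the arm in before swinging to the work)
- coffee_cup: green cup with a handle, 65 x 91 mm and 52 mm tall, loose; origin under its centre; a bystander, to be left alone
- chaveta: crescent leaf knife with a wooden back lying flat, 53 x 128 mm and 11 mm high, loose; origin under its centre; a bystander, to be left alone
- pencil: green pencil lying flat, 112 mm long and 7 mm thick, loose; origin under its middle, its y axis along it; a bystander, to be left alone

How it is judged:
By the outcome, as a careful person would: the job done as asked, in the order asked, and still so for the second after the job is handed in, with the robot touching nothing.
It also fails if it takes over 93 s, if anything falls off the work surface, if the arm or the gripper's body presses on something with over 40 N, if the wrist force passes 120 N, or if a joint passes its speed limit or range.

## Robot

A 7-joint arm with a two-finger parallel gripper is mounted at the origin on a cart in front of the work surface, level with it; the furniture and walls round the work are solid. World frame = base frame: x ahead of the robot, y to its left, z up, the work surface at z = 0. Lengths are in m, angles in rad, forces in N, time in s.
With the tool pointing down it reaches from about 0.35 to 0.775 m from the base axis. Payload 3.1 kg.
Tool frame: the origin (TCP) lies at the very end of the fingers, on their centre line; the grasp point (between the pads) lies 19 mm behind it; z points along the fingers, y is the line along which they close (so a half turn about z gives the same grasp; the last joint's range is limited). The gripper opens to 85 mm and grips with 20 to 120 N. Pads are 22 mm wide; open, the fingers measure 114 mm over their backs; the gripper's body (76 mm by 85 mm) begins 54 mm behind the grasp point. The pads swing forward as they close: fully open they stand 13 mm farther back than shut.
Start: joints at [-1.299, 0.311, 0.014, 1.512, -0.004, 1.319, -0.027], TCP at [0.17, 0.523, 0.231] pointing down, gripper open.
Joint ranges: [-2.7, 2.7], [-0.3, 1.91], [-1.27, 1.3], [0.12, 2.57], [-1.44, 4.58], [0.2, 2.03], [-3.05, 3.05]. Speed limits (rad/s): [2.79, 2.79, 3.14, 3.14, 3.14, 3.14, 3.14].

## Interface

Orientations are given as a unit quaternion [w, x, y, z].
In Python, from rig import env, vision, ticket gives the robot as it stands.
- The arm moves only by the shell command python3 -m pendant 'ROWS' [FORCE]. ROWS is a JSON object whose one key "rows" holds a list of rows, each a list of 3 entries, a list of its own where there are three numbers: the shift along the world's x, y, z in mm, then the turn, a rotation vector about the world's x, y, z in degrees, then the opening, from 0 (shut) to 1 (fully open). A call has 1 to 10 rows; each row is the pose to reach, as a shift and turn from the pose commanded when the call began; what a row does not reach only later rows make up. A row lasts 1/12 s, in which the tool goes at most 41.7 mm and 7.16 degrees, less where a joint would pass 70% of its speed; a pose out of reach is approached as far as the arm can. A call with a gripper value outside its range is refused whole. The fingers move at their own pace and stop on an object; FORCE is the grip in N (left out, the last holds). Time passes only in rows, so rows that repeat a pose let the fingers close. It gives the time, the measured TCP pose, the force, the opening and the grip force at its end, in the units of the state.
- env.read_state(): the state, without advancing time (a new reading comes with each control period).
- vision.grab_frame(name): name is "side" or "top" or "wrist"; returns (picture, depth): 384x512x3 uint8, red, green, blue; 384x512 float32, m along the optical axis (not along the pixel's ray), 0 where there is no reading.
- vision.calibration(name): a dict with "vertical_fov" (degrees; the focal length in pixels is half the picture's height over the tangent of half this angle, whatever the lens; pixels are square), "cx", "cy" (the principal point, pixels), "position" and "rotation" of the camera in the world. Camera axes: x right, y down, z forward; pixel columns grow to the right and rows downward; lengths in m; the calibration is good to about 2 mm. A picture is of the moment at which its call begins: read the wrist's pose just before it. calibration takes no time and is no camera call; for the wrist camera it gives the pose at the moment of the call.
- ticket.finish_job(): hands the job in; it is judged then, once.
The state is a dict: "t": time; "joints": joint angles; "joint_velocities": joint speeds; "tau": joint torques, N m; "tcp_pos": TCP position; "tcp_rot": TCP orientation; "force": force on the tool from outside, world axes, zero at the start; "ft_torque": the same for the moment, N m; "opening": finger opening in m; "grasp_force": force on a finger pad.
Only numpy, scipy, OpenCV 4.12 (cv2) and the standard library are available. Lean on these libraries where they do the work, as an engineer would, in place of code of your own. Each camera call takes 0.05 s, during which the arm holds its last target. There are 200 camera calls.

## Working session

There is one attempt and no reset: what is moved stays moved. The work goes in short steps, Python scripts to look and compute and a shell command to move; the robot and the scene stay as the last step left them, time stands still between calls to the robot, and variables do not carry over. Pictures are saved under pics/ and viewed, at most 15 in all, crops included, and the job is handed in when it is done.

```bash
ls; mkdir -p pics; cat > h.py <<'E'
import numpy as np, cv2
from rig import env, vision, ticket
def K(c):
    f=192/np.tan(np.radians(c["vertical_fov"])/2); return f,c["cx"],c["cy"]
def ray(c,u,v):
    f,cx,cy=K(c); R=np.array(c["rotation"]); 
    d=np.array([(u-cx)/f,(v-cy)/f,1.0]); return np.array(c["position"]),R@d
def onplane(c,u,v,z):
    p,d=ray(c,u,v); return p+d*(z-p[2])/d[2]
def cloud(c,dep):
    f,cx,cy=K(c); v,u=np.mgrid[:384,:512]
    P=np.stack([(u-cx)/f*dep,(v-cy)/f*dep,dep],-1)
    return P@np.array(c["rotation"]).T+np.array(c["position"])
def save(n,im): cv2.imwrite(f"pics/{n}.png",cv2.cvtColor(im,cv2.COLOR_RGB2BGR))
E
python3 - <<'E'
from h import *
print(env.read_state())
ims=[]
for n in ("top","side"):
    c=vision.calibration(n);print(n,c)
    im,d=vision.grab_frame(n);np.savez(f"pics/{n}0.npz",im=im,d=d);save(n+"0",im)
E
```

```text
pics
{'t': 0.0, 'joints': array([-1.29870358,  0.31172727,  0.0140024 ,  1.51306708, -0.00439374,
        1.3191953 , -0.02719158]), 'joint_velocities': array([ 0.00062966,  0.00049917,  0.00033303, -0.00045655, -0.00056618,
        0.00149221,  0.00031897]), 'tau': array([-9.46089517e-05, -3.79911768e+01,  1.46072293e-01, -2.30589384e+01,
        1.21876740e-02,  1.35003761e-02,  3.42264478e-06]), 'tcp_pos': array([0.16953763, 0.52244742, 0.23021618]), 'tcp_rot': array([-1.32316437e-04,  1.56215412e-01,  9.87722302e-01, -1.17575222e-03]), 'force': array([ 0.14240385, -0.32338907,  0.56737634]), 'ft_torque': array([ 0.03799311, -0.01259489,  0.00577968]), 'grasp_force': 0.0, 'opening': 0.0856370675364664}
top {'vertical_fov': 46.69131625863337, 'cx': 249.7631991424567, 'cy': 192.28589473200918, 'position': array([0.41267438, 0.127172  , 0.85309439]), 'rotation': array([ 0.07538481, -0.70324247,  0.70421462, -0.06203973])}
side {'vertical_fov': 53.759464922182595, 'cx': 253.77659553912144, 'cy': 193.53684283703515, 'position': array([ 0.24008021, -0.49577384,  0.52355597]), 'rotation': array([-0.45082665,  0.85935937, -0.21214927,  0.1151064 ])}
```

```bash
python3 - <<'E'
s=open('h.py').read()
s=s.replace('from rig','from scipy.spatial.transform import Rotation as Ro\nfrom rig').replace('R=np.array(c["rotation"])','R=rot(c["rotation"])').replace('np.array(c["rotation"]).T','rot(c["rotation"]).T')
s+='''
def rot(q): return Ro.from_quat(q,scalar_first=True).as_matrix()
'''
open('h.py','w').write(s)
from h import *
for n in("top","side"):
    z=np.load(f"pics/{n}0.npz");P=cloud(vision.calibration(n),z["d"])
    for v,u in((200,250),(300,250),(200,400),(330,400)): print(n,u,v,P[v,u].round(3))
E
```

```text
top 250 200 [0.565 0.143 0.001]
top 250 300 [ 0.376  0.143 -0.002]
top 400 200 [ 0.62  -0.248 -0.312]
top 400 330 [ 0.242 -0.364 -0.765]
side 250 200 [ 0.579  0.156 -0.001]
side 250 300 [ 0.495 -0.007 -0.139]
side 400 200 [ 0.777 -0.099  0.096]
side 400 330 [ 0.568 -0.308  0.08 ]
```

View pics/top0.png

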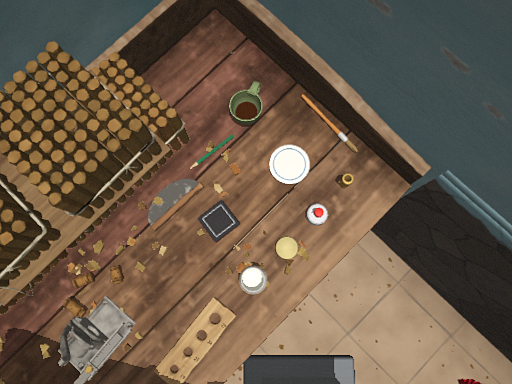

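View pics/side0.png

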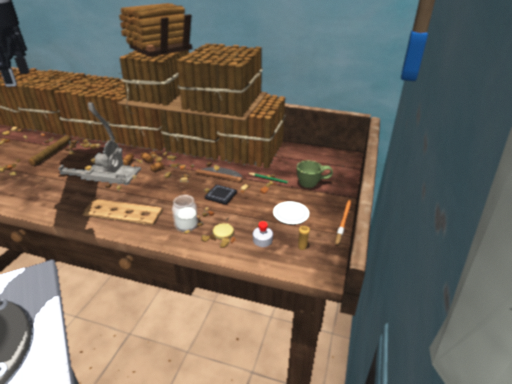

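```bash
cat > m.py <<'E'
from h import *
def blob(mask,box):
    u0,v0,u1,v1=box; m=np.zeros(mask.shape,np.uint8); m[v0:v1,u0:u1]=mask[v0:v1,u0:u1]
    n,l,s,c=cv2.connectedComponentsWithStats(m)
    i=1+np.argmax(s[1:,4]); return c[i],s[i],(l==i).astype(np.uint8)
E
python3 - <<'E'
from m import *
from itertools import product
for n,B in (("top",dict(jar=(232,260,275,298),lid=(272,232,302,262),knob=(305,200,332,226),punch=(335,170,358,190),coaster=(265,140,315,188),pad=(195,197,243,245))),
          ("side",dict(jar=(168,190,200,236),lid=(210,220,236,240),knob=(255,218,275,234),punch=(296,222,314,252),coaster=(270,198,312,228),pad=(200,182,240,208)))):
    z=np.load(f"pics/{n}0.npz");im=z["im"];c=vision.calibration(n);P=cloud(c,z["d"])
    h,s,v=[x.astype(int) for x in cv2.split(cv2.cvtColor(im,cv2.COLOR_RGB2HSV))]
    M=dict(jar=(s<50)&(v>170),lid=(h>20)&(h<35)&(s>60)&(v>130),knob=((h<6)|(h>174))&(s>150)&(v>120),punch=(h>16)&(h<32)&(s>90)&(v>90),coaster=(s<70)&(v>165),pad=(s<90)&(v<110))
    Z=dict(jar=.035,lid=.012,knob=.045,punch=.049,coaster=.005,pad=.01)
    for k in B:
        ce,st,m=blob(M[k],B[k]); (x,y),r,_=(*cv2.minEnclosingCircle(cv2.findContours(m,0,1)[0][0]),0)
        box=(st[0]+st[2]/2-.5,st[1]+st[3]/2-.5)
        q=P[m>0]
        print(n,k,ce.round(1),st,"ctr@z",onplane(c,*ce,Z[k])[:2].round(4),"circ",onplane(c,x,y,Z[k])[:2].round(4),"cloud",np.median(q,0).round(4),"zmax",np.percentile(q[:,2],95).round(3))
        if k=="pad":
            mr=cv2.minAreaRect(cv2.findContours(m,0,1)[0][0]);b=cv2.boxPoints(mr);W=np.array([onplane(c,*p,.01) for p in b])[:,:2];print(mr,W.mean(0).round(4),np.diff(W,axis=0).round(4).tolist())
E
```

```text
top jar [252.9 279.2] [241 267  26  27 459] ctr@z [0.4141 0.1371] circ [0.412  0.1373] cloud [0.4144 0.1369 0.0285] zmax 0.065
top lid [287.1 247.7] [276 237  26  22 413] ctr@z [0.4723 0.073 ] circ [0.4715 0.0692] cloud [0.4718 0.0733 0.0103] zmax 0.013
top knob [318.2 212. ] [314 208   9   9  64] ctr@z [0.5349 0.0172] circ [0.5348 0.0172] cloud [0.535  0.0173 0.0439] zmax 0.046
top punch [347.3 178.5] [342 173  12  12 103] ctr@z [ 0.5967 -0.0376] circ [ 0.5964 -0.0378] cloud [ 0.6017 -0.0405  0.0459] zmax 0.049
top coaster [289.2 163.7] [ 269  144   41   40 1271] ctr@z [0.6369 0.0659] circ [0.6368 0.0658] cloud [0.6372 0.0662 0.0044] zmax 0.007
top pad [218.1 220.3] [204 206  29  29 450] ctr@z [0.5246 0.2037] circ [0.5251 0.2039] cloud [0.5251 0.2039 0.0089] zmax 0.012
((218.24002075195312, 220.32000732421875), (21.200002670288086, 21.200002670288086), 53.130104064941406) [0.5246 0.2034] [[0.0246, -0.0322], [-0.0329, -0.0247], [-0.0242, 0.032]]
side jar [184.2 215. ] [173 201  24  29 492] ctr@z [0.4086 0.1269] circ [0.4099 0.1296] cloud [0.4056 0.1176 0.0425] zmax 0.063
side lid [222.5 230.5] [213 224  20  15 238] ctr@z [0.4696 0.0691] circ [0.4703 0.0706] cloud [0.4703 0.07   0.011 ] zmax 0.013
side knob [262.6 225.2] [258 221  10  10  77] ctr@z [0.5321 0.011 ] circ [0.5319 0.0107] cloud [0.5331 0.0136 0.0423] zmax 0.046
side punch [303.1 236.6] [299 226  11  24 198] ctr@z [ 0.5814 -0.0587] circ [ 0.5806 -0.0611] cloud [ 0.5927 -0.0444  0.0339] zmax 0.049
side coaster [290.8 212.1] [273 201  37  23 685] ctr@z [0.6355 0.0645] circ [0.6371 0.0662] cloud [0.6355 0.0645 0.005 ] zmax 0.007
side pad [220.4 193.7] [205 184  32  20 400] ctr@z [0.5215 0.1977] circ [0.522  0.1985] cloud [0.5217 0.1979 0.0096] zmax 0.011
((220.33018493652344, 193.59432983398438), (28.708354949951172, 17.170068740844727), 15.945395469665527) [0.5217 0.1997] [[0.0372, 0.0615], [0.046, -0.0637], [-0.0389, -0.0559]]
```

Top view: jar (253,279), lid (287,248), weight's knob (318,212), punch (347,178), coaster (289,164) and pad (218,220). The side view agrees. Coaster to pad comes out at 178 mm, within the stated 165–180 mm. I'll raise the arm first to clear the cutter's lever.

```bash
python3 -m pendant '{"rows":[[[0,0,40],[0,0,-7],1],[[0,0,80],[0,0,-14],1],[[0,0,120],[0,0,-21],1],[[0,0,140],[0,0,-28],1]]}'
python3 - <<'E'
from h import *
for n in("top","side"):
    z=np.load(f"pics/{n}0.npz");P=cloud(vision.calibration(n),z["d"]).reshape(-1,3);P=P[(z["d"]>0).ravel()]
    for x in (.15,.25,.35,.45):
        print(n,x,[(round(y,2),round(float(q[:,2].max()),3)) for y in np.arange(.1,.6,.1) if len(q:=P[(abs(P[:,0]-x)<.05)&(abs(P[:,1]-y)<.05)&(P[:,2]>-.05)])])
E
```

```text
t: 0.43
tcp_pos: [0.1701, 0.5241, 0.3761]
tcp_rot: [-0.0, 0.393, 0.919, 0.003]
force: [0.1, 1.8, 1.1]
opening: 0.0852
grasp_force: 0.0
top 0.15 []
top 0.25 [(np.float64(0.1), 0.003), (np.float64(0.2), 0.011), (np.float64(0.3), 0.012), (np.float64(0.4), 0.206), (np.float64(0.5), 0.054)]
top 0.35 [(np.float64(0.1), 0.066), (np.float64(0.2), 0.064), (np.float64(0.3), 0.013), (np.float64(0.4), 0.205), (np.float64(0.5), 0.186)]
top 0.45 [(np.float64(0.1), 0.067), (np.float64(0.2), 0.066), (np.float64(0.3), 0.01), (np.float64(0.4), 0.265), (np.float64(0.5), 0.266)]
side 0.15 [(np.float64(0.1), 0.003), (np.float64(0.2), 0.002), (np.float64(0.3), 0.003), (np.float64(0.4), 0.317), (np.float64(0.5), 0.409)]
side 0.25 [(np.float64(0.1), 0.001), (np.float64(0.2), 0.011), (np.float64(0.3), 0.011), (np.float64(0.4), 0.205), (np.float64(0.5), 0.405)]
side 0.35 [(np.float64(0.1), 0.066), (np.float64(0.2), 0.064), (np.float64(0.3), 0.011), (np.float64(0.4), 0.204), (np.float64(0.5), 0.263)]
side 0.45 [(np.float64(0.1), 0.068), (np.float64(0.2), 0.066), (np.float64(0.3), 0.009), (np.float64(0.4), 0.265), (np.float64(0.5), 0.372)]
```

```bash
python3 -m pendant '{"rows":[[[100,-160,0],[0,0,0],1],[[100,-160,0],[0,0,0],1],[[100,-160,0],[0,0,0],1],[[100,-160,0],[0,0,0],1],[[100,-160,0],[0,0,0],1],[[243,-387,-100],[0,0,0],1],[[243,-387,-100],[0,0,0],1],[[243,-387,-100],[0,0,0],1],[[243,-387,-100],[0,0,0],1],[[243,-387,-100],[0,0,0],1]]}'
python3 -m pendant '{"rows":[[[40,-70,-40],[0,0,0],1],[[40,-70,-40],[0,0,0],1],[[40,-70,-40],[0,0,0],1]]}'
python3 - <<'E'
from h import *
s=env.read_state();print(s["tcp_pos"],s["t"]);c=vision.calibration("wrist");print(c)
im,d=vision.grab_frame("wrist");np.savez("pics/w1.npz",im=im,d=d);save("w1",im)
E
```

```text
t: 1.27
tcp_pos: [0.3741, 0.1961, 0.2976]
tcp_rot: [-0.0, 0.39, 0.921, 0.0]
force: [1.8, 1.0, -1.1]
opening: 0.0853
grasp_force: 0.0
t: 1.52
tcp_pos: [0.4144, 0.1195, 0.2557]
tcp_rot: [-0.0, 0.396, 0.918, -0.004]
force: [-0.2, -0.1, 0.1]
opening: 0.0855
grasp_force: 0.0
[0.41443846 0.11950406 0.25565604] 1.5167
{'vertical_fov': 59.151316449256335, 'cx': 260.6088494337324, 'cy': 188.71798991199577, 'position': array([0.36408929, 0.17442966, 0.39788973]), 'rotation': array([0.13918962, 0.91895343, 0.36537975, 0.05146339])}
```

View pics/w1.png

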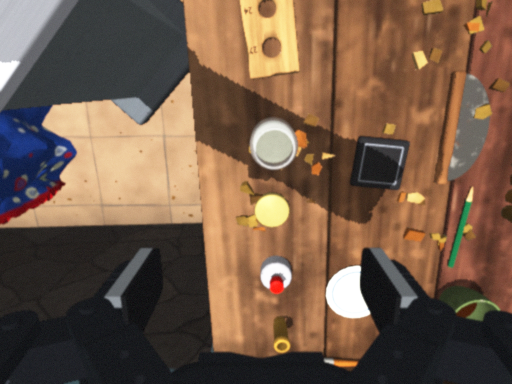

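Wrist view: jar (273,144), lid (272,210), knob (276,286), pad (380,163) and coaster (350,292, partly hidden by a finger). I'll measure these and compare them with the top view.

```bash
cat > w.py <<'E'
from m import *
def masks(im):
    h,s,v=[x.astype(int) for x in cv2.split(cv2.cvtColor(im,cv2.COLOR_RGB2HSV))]
    return dict(lid=(h>20)&(h<35)&(s>60)&(v>130),knob=((h<6)|(h>174))&(s>150)&(v>120),pad=(s<90)&(v<60),jar=(s<60)&(v>120),coaster=(s<70)&(v>165),brass=(h>16)&(h<32)&(s>90)&(v>60))
def meas(c,im,d,k,box,z):
    ce,st,m=blob(masks(im)[k],box); ct=max(cv2.findContours(m,0,1)[0],key=cv2.contourArea)
    W=np.array([onplane(c,*p[0],z)[:2] for p in ct]).astype(np.float32)
    (x,y),r=cv2.minEnclosingCircle(W); q=cloud(c,d)[m>0]
    print(k,"px",ce.round(1),"area",st[4],"centroid",onplane(c,*ce,z)[:2].round(4),"circ",np.round((x,y,r),4),"cloudz",np.percentile(q[:,2],[10,50,90]).round(3))
    if k=="pad":
        b=cv2.minAreaRect(W*1000);print(b)
E
python3 - <<'E'
from w import *
z=np.load("pics/w1.npz");im,d=z["im"],z["d"];c=vision.calibration("wrist")
meas(c,im,d,"jar",(245,112,303,175),.065)
meas(c,im,d,"lid",(248,190,295,232),.012)
meas(c,im,d,"knob",(260,270,295,300),.042)
meas(c,im,d,"pad",(345,130,412,195),.01)
meas(c,im,d,"coaster",(322,260,361,322),.005)
meas(c,im,d,"brass",(268,336,296,356),.049)
P=cloud(c,d);print(P[145,330],P[145,275],P[300,340])
E
```

```text
jar px [273.1 144.1] area 1869 centroid [0.4094 0.1431] circ [0.4102 0.1432 0.0253] cloudz [0.028 0.03  0.065]
lid px [270.4 210.4] area 965 centroid [0.4706 0.0772] circ [0.4686 0.0729 0.0273] cloudz [0.009 0.011 0.012]
knob px [276.2 285.2] area 195 centroid [0.5341 0.0204] circ [0.5338 0.0203 0.0118] cloudz [0.036 0.044 0.045]
pad px [378.7 165.8] area 1054 centroid [0.5246 0.2045] circ [0.524  0.2059 0.0275] cloudz [0.009 0.01  0.011]
((524.7154541015625, 206.50677490234375), (41.80139923095703, 40.2379035949707), 37.60874557495117)
coaster px [345.1 292.2] area 1498 centroid [0.6261 0.0601] circ [0.6356 0.0696 0.0408] cloudz [0.004 0.005 0.006]
brass px [281.4 343.8] area 244 centroid [ 0.5941 -0.0325] circ [ 0.5932 -0.0333  0.0137] cloudz [0.035 0.046 0.049]
[ 0.47242224  0.18245747 -0.01744705] [0.41644401 0.14029348 0.02915169] [0.63049229 0.04692209 0.00435242]
```

```bash
python3 - <<'E'
from w import *
ims=[]
for n,f,box in (("wrist","w1",(240,105,310,185)),("top","top0",(225,255,282,305))):
    z=np.load(f"pics/{f}.npz");im,d=z["im"],z["d"];c=vision.calibration(n);P=cloud(c,d)
    u0,v0,u1,v1=box;q=P[v0:v1,u0:u1].reshape(-1,3);r=q[(q[:,2]>.058)&(q[:,2]<.075)]
    (x,y),R=cv2.minEnclosingCircle(r[:,:2].astype(np.float32));print(n,len(r),x,y,R,r.mean(0))
    g=q[(q[:,2]>.02)&(q[:,2]<.04)];print("gum",len(g),g.mean(0),g[:,:2].min(0),g[:,:2].max(0))
    ims.append(cv2.resize(im[v0:v1,u0:u1],(380,400),interpolation=cv2.INTER_NEAREST))
save("c1",np.hstack(ims))
E
```

```text
wrist 331 0.4126977324485779 0.1407325267791748 0.02088533714413643 [0.41402326 0.14003688 0.06414017]
gum 1061 [0.41541339 0.13890896 0.02885408] [0.38712801 0.11805916] [0.43572759 0.16643236]
top 94 0.413610577583313 0.137774258852005 0.02075551077723503 [0.4134124  0.13740438 0.06345115]
gum 356 [0.41348688 0.13842457 0.02731672] [0.39486297 0.11514093] [0.43239997 0.15842663]
```

View pics/c1.png

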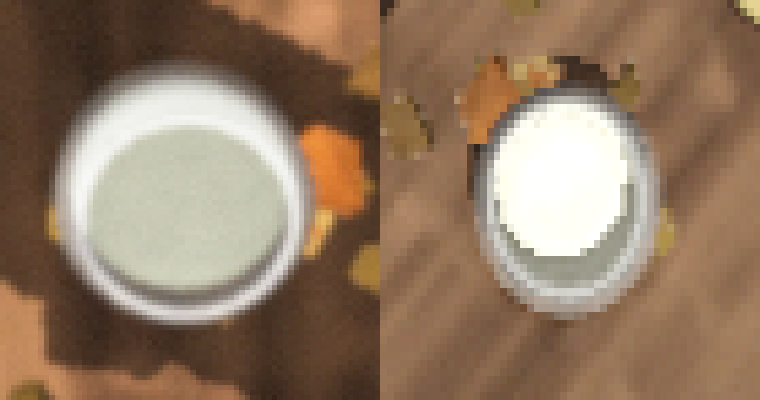

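The jar's rim is visible in both crops. Wrist gives (.413,.140) and top (.4136,.1375), and the other objects show the same ~3 mm offset, so I'll use the mean (.413,.139).

```bash
python3 -m pendant '{"rows":[[[-1,19,-20],[0,0,0],1],[[-1,19,-60],[0,0,0],1],[[-1,19,-100],[0,0,0],1],[[-1,19,-140],[0,0,0],1],[[-1,19,-175],[0,0,0],1],[[-1,19,-200],[0,0,0],1],[[-1,19,-225],[0,0,0],1],[[-1,19,-240],[0,0,0],1],[[-1,19,-245],[0,0,0],1],[[-1,19,-245],[0,0,0],1]]}' 40
```

```text
t: 2.4
tcp_pos: [0.4114, 0.1478, 0.0125]
tcp_rot: [-0.001, 0.39, 0.921, -0.001]
force: [0.5, 0.4, -1.0]
opening: 0.0852
grasp_force: 0.0
```

```bash
python3 -m pendant '{"rows":[[[2,-9,0],[0,0,0],1],[[2,-9,0],[0,0,0],1],[[2,-9,0],[0,0,0],1]]}'; python3 -m pendant '{"rows":[[[0,0,0],[0,0,0],0.5],[[0,0,0],[0,0,0],0.4],[[0,0,0],[0,0,0],0.3],[[0,0,0],[0,0,0],0.3],[[0,0,0],[0,0,0],0.3],[[0,0,0],[0,0,0],0.3],[[0,0,0],[0,0,0],0.3]]}'
```

```text
t: 2.65
tcp_pos: [0.4162, 0.1378, 0.0148]
tcp_rot: [0.001, 0.391, 0.92, 0.001]
force: [-0.1, -0.2, 0.5]
opening: 0.0852
grasp_force: 0.0
t: 3.23
tcp_pos: [0.4152, 0.1383, 0.0142]
tcp_rot: [0.0, 0.39, 0.921, 0.0]
force: [-0.5, -0.3, 6.3]
opening: 0.0496
grasp_force: 41.9
```

```bash
python3 -m pendant '{"rows":[[[0,0,8],[0,0,0],0.3],[[0,0,30],[0,0,0],0.3],[[5,-2,60],[0,0,0],0.3],[[30,-10,80],[0,0,0],0.3],[[65,-21,80],[0,0,0],0.3],[[103,-33,80],[0,0,0],0.3],[[141,-46,80],[0,0,0],0.3],[[178,-58,80],[0,0,0],0.3],[[207,-67,80],[0,0,0],0.3],[[222,-72,80],[0,0,0],0.3]]}'; python3 -m pendant '{"rows":[[[0,0,0],[0,0,0],0.3],[[0,0,0],[0,0,0],0.3]]}'
```

```text
t: 4.07
tcp_pos: [0.64, 0.0632, 0.0933]
tcp_rot: [0.002, 0.392, 0.92, -0.001]
force: [0.0, 0.6, -1.8]
opening: 0.0494
grasp_force: 42.0
t: 4.23
tcp_pos: [0.6364, 0.0653, 0.0928]
tcp_rot: [-0.001, 0.391, 0.92, -0.001]
force: [-0.2, -0.0, -1.0]
opening: 0.0494
grasp_force: 42.0
```

```bash
python3 -m pendant '{"rows":[[[1,1,-25],[0,0,0],0.3],[[1,1,-50],[0,0,0],0.3],[[1,1,-63],[0,0,0],0.3],[[1,1,-69],[0,0,0],0.3],[[1,1,-71],[0,0,0],0.3],[[1,1,-72],[0,0,0],0.3],[[1,1,-73],[0,0,0],0.3],[[1,1,-73],[0,0,0],0.3],[[1,1,-73],[0,0,0],0.3]]}'
```

```text
t: 4.98
tcp_pos: [0.6387, 0.067, 0.0218]
tcp_rot: [0.001, 0.391, 0.921, 0.001]
force: [0.5, -0.2, -1.3]
opening: 0.05
grasp_force: 42.0
```

```bash
python3 -m pendant '{"rows":[[[-1,0,-1],[0,0,0],0.3],[[-1,0,-2],[0,0,0],0.3],[[-1,0,-3],[0,0,0],0.3],[[-1,0,-3],[0,0,0],0.3]]}'
```

```text
t: 5.32
tcp_pos: [0.6371, 0.067, 0.0193]
tcp_rot: [0.0, 0.391, 0.921, 0.0]
force: [-4.0, -0.1, 6.2]
opening: 0.0499
grasp_force: 42.9
```

```bash
python3 -m pendant '{"rows":[[[0,0,0],[0,0,0],0.7],[[0,0,0],[0,0,0],1],[[0,0,0],[0,0,0],1],[[0,0,0],[0,0,0],1],[[0,0,40],[0,0,0],1],[[0,0,80],[0,0,0],1],[[0,0,120],[0,0,0],1],[[-20,30,160],[0,0,0],1],[[-40,60,180],[0,0,0],1],[[-40,60,180],[0,0,0],1]]}'
python3 - <<'E'
from h import *
for n in("wrist","top"):
    c=vision.calibration(n);im,d=vision.grab_frame(n);np.savez(f"pics/{n}2.npz",im=im,d=d,**c);save(n+"2",im)
E
```

```text
t: 6.15
tcp_pos: [0.597, 0.1337, 0.2025]
tcp_rot: [0.001, 0.388, 0.922, 0.005]
force: [-0.6, 2.1, 0.4]
opening: 0.0856
grasp_force: 0.0
```

View pics/wrist2.png

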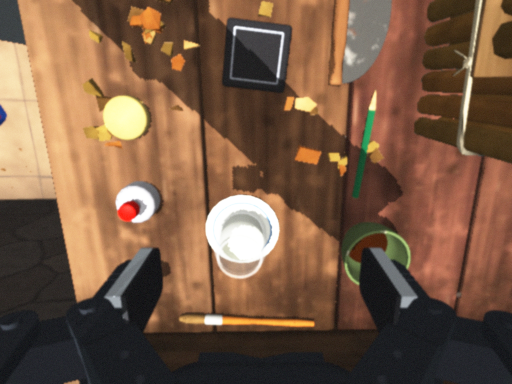

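View pics/top2.png

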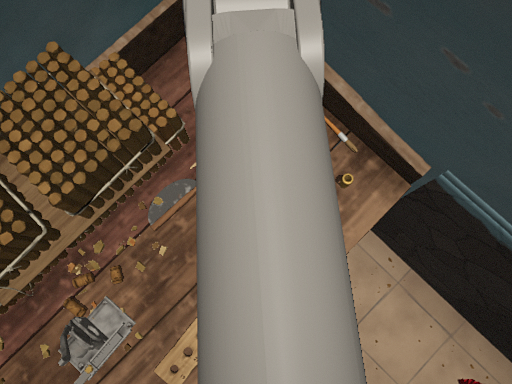

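```bash
python3 - <<'E'
from h import *
z=np.load("pics/wrist2.npz");P=cloud(z,z["d"])
for v in range(195,285,8): print(v,[(int(1000*P[v,u,2])) for u in range(196,296,6)])
E
```

```text
195 [0, 0, -2, 0, -1, 0, 0, 4, 0, 0, 0, 0, 0, 1, -1, 0, 0]
203 [0, 0, -19, 0, 5, 5, 5, 6, 4, 4, 4, 5, -1, -1, 0, 0, 0]
211 [0, 0, -16, 3, 5, 5, 12, 16, 16, 12, 5, 5, 3, 1, 0, 0, 0]
219 [0, 0, 4, 3, 345, 26, 36, 39, 39, 35, 26, 4, 4, 6, 0, 0, 0]
227 [-1, 0, 4, 4, 34, 49, 53, 55, 55, 52, 46, 31, 6, 4, 0, 0, 0]
235 [0, -1, 6, 6, 54, 59, 61, 65, 63, 60, 57, 50, 4, 4, 0, 0, -1]
243 [0, 0, -3, 5, 61, 32, 33, 33, 32, 30, 67, 56, 5, 4, 0, 0, 0]
251 [0, 0, -3, 52, 39, 33, 33, 31, 33, 33, 33, 59, 4, 0, 0, 0, 0]
259 [0, -1, -2, 0, 62, 41, 32, 33, 34, 34, 39, 59, 0, 0, -2, 0, -1]
267 [0, 1, 0, -1, 68, 61, 48, 46, 46, 49, 67, 0, 0, 0, 0, 0, 0]
275 [0, -1, 0, 0, 0, 0, 68, 69, 68, 70, 0, -1, 0, 0, 0, 0, 0]
283 [0, 0, 0, 0, 0, -1, 0, 0, 0, 0, -1, 0, 0, 0, 0, 0, -1]
```

The white disc at (243,229) is the coaster. The jar on it leans away in perspective, with its rim around (240,257). Next I'll check the centring and measure the weight.

```bash
cat >> w.py <<'E'
def circfit(q):
    A=np.c_[2*q,np.ones(len(q))];s=np.linalg.lstsq(A,(q**2).sum(1),rcond=None)[0];return s[:2],np.sqrt(s[2]+s[:2]@s[:2])
def jarcheck(c,im,d,box,jr=None):
    P=cloud(c,d);u0,v0,u1,v1=box
    h,s,v=cv2.split(cv2.cvtColor(im,cv2.COLOR_RGB2HSV))
    w=((s<90)&(v>110)).astype(np.uint8);ce,st,m=blob(w,box)
    ct=cv2.convexHull(max(cv2.findContours(m,0,1)[0],key=cv2.contourArea))[:,0]
    ct=np.vstack([np.linspace(a,b,max(2,int(np.hypot(*(a-b)))),endpoint=False) for a,b in zip(ct,np.roll(ct,-1,0))])
    zz=np.array([np.nanmedian(P[int(y)-1:int(y)+2,int(x)-1:int(x)+2,2]) for x,y in ct])
    A=ct[zz<.012];W=np.array([onplane(c,*p,.005)[:2] for p in A])
    for _ in range(4):
        o,r=circfit(W);e=abs(np.hypot(*(W-o).T)-r);W=W[e<max(.0012,2*np.median(e))]
    print("coaster",o.round(4),r.round(4),len(W))
    R=P[v0:v1,u0:u1].reshape(-1,3);R=R[(R[:,2]>.06)&(R[:,2]<.08)]
    (x,y),rr=cv2.minEnclosingCircle(R[:,:2].astype(np.float32));print("rim",x,y,rr,R.mean(0).round(4),len(R))
E
python3 - <<'E'
from w import *
z=np.load("pics/wrist2.npz");im,d=z["im"],z["d"]
jarcheck(z,im,d,(200,188,290,285))
meas(z,im,d,"knob",(110,195,140,225),.042)
meas(z,im,d,"pad",(215,12,297,97),.01)
print(env.read_state()["tcp_pos"])
E
```

```text
coaster [0.6384 0.0645] 0.0426 113
rim 0.6356168985366821 0.06806029379367828 0.021968740969896317 [0.6358 0.0677 0.066 ] 705
knob px [127.7 211. ] area 301 centroid [0.5354 0.0179] circ [0.5359 0.0186 0.0113] cloudz [0.039 0.044 0.045]
pad px [249.8  64.4] area 1055 centroid [0.5259 0.1947] circ [0.5268 0.2018 0.0263] cloudz [0.009 0.01  0.011]
((526.7250366210938, 201.33843994140625), (40.91849899291992, 34.21027374267578), 37.58491134643555)
[0.59676394 0.13145186 0.19955931]
```

```bash
python3 -m pendant '{"rows":[[[-15,-28,0],[0,0,0],1],[[-32,-60,0],[0,0,0],1],[[-48,-88,-10],[0,0,0],1],[[-58,-106,-30],[0,0,0],1],[[-62,-113,-60],[0,0,0],0.8],[[-62,-113,-90],[0,0,0],0.7],[[-62,-113,-110],[0,0,0],0.7],[[-62,-113,-110],[0,0,0],0.7],[[-62,-113,-110],[0,0,0],0.7]]}'
python3 - <<'E'
from w import *
c=vision.calibration("wrist");im,d=vision.grab_frame("wrist");np.savez("pics/w3.npz",im=im,d=d,**c);save("w3",im)
print(env.read_state()["tcp_pos"])
E
```

```text
t: 7.0
tcp_pos: [0.5333, 0.0125, 0.0858]
tcp_rot: [-0.002, 0.391, 0.92, -0.002]
force: [0.4, -0.2, 0.2]
opening: 0.0598
grasp_force: 0.0
[0.53496185 0.01280449 0.08741177]
```

View pics/w3.png

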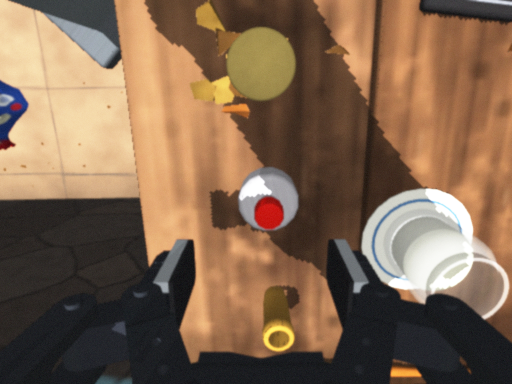

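The knob is at (269,213), roughly between the fingertips. The coaster's blue ring now shows on the right with the jar standing on it.

```bash
python3 - <<'E'
from w import *
z=np.load("pics/w3.npz");im,d=z["im"],z["d"]
meas(z,im,d,"knob",(245,190,295,235),.042)
meas(z,im,d,"lid",(215,20,300,105),.012)
meas(z,im,d,"brass",(258,320,300,356),.049)
h,s,v=[x.astype(int) for x in cv2.split(cv2.cvtColor(im,cv2.COLOR_RGB2HSV))]
b=(h>95)&(h<130)&(s>60)&(v>60);b[:, :350]=0;b[300:]=0;b[:185]=0
vu=np.argwhere(b);W=np.array([onplane(z,u,v,.005)[:2] for v,u in vu])
for _ in range(5):
    o,r=circfit(W);e=abs(np.hypot(*(W-o).T)-r);W=W[e<max(.0015,2*np.median(e))]
print("ring",o,r,len(W))
P=cloud(z,d);q=P[180:330,350:].reshape(-1,3);
for lo,hi in((.02,.03),(.03,.04),(.04,.055),(.06,.072)):
    g=q[(q[:,2]>lo)&(q[:,2]<hi)]; print(lo,len(g),g.mean(0).round(4),*circfit(g[:,:2]))
E
```

```text
knob px [268.4 212.7] area 729 centroid [0.5345 0.0176] circ [0.5347 0.0179 0.0101] cloudz [0.04  0.044 0.045]
lid px [257.3  65.4] area 4174 centroid [0.4719 0.0729] circ [0.4715 0.0674 0.028 ] cloudz [0.01  0.011 0.012]
brass px [277.9 334.6] area 878 centroid [ 0.5947 -0.0357] circ [ 0.5938 -0.0362  0.0134] cloudz [0.037 0.047 0.049]
ring [0.63688683 0.06645465] 0.03136408607369522 329
0.02 627 [0.6154 0.0676 0.0252] [0.63635331 0.06736993] 0.025466271093058167
0.03 1599 [0.6373 0.0681 0.035 ] [0.63386213 0.06751035] 0.023158062722933637
0.04 2411 [0.6299 0.0697 0.0481] [0.63504198 0.06731809] 0.023991940778638317
0.06 2082 [0.6331 0.0724 0.0654] [0.63548548 0.06726804] 0.019684995351912125
```

```bash
python3 -m pendant '{"rows":[[[0,5,-15],[0,0,0],0.7],[[0,5,-35],[0,0,0],0.7],[[0,5,-52],[0,0,0],0.7],[[0,5,-60],[0,0,0],0.7],[[0,5,-63],[0,0,0],0.7],[[0,5,-63],[0,0,0],0.7],[[0,5,-63],[0,0,0],0.7]]}'; python3 -m pendant '{"rows":[[[0,0,0],[0,0,0],0.4],[[0,0,0],[0,0,0],0.3],[[0,0,0],[0,0,0],0.2],[[0,0,0],[0,0,0],0.1],[[0,0,0],[0,0,0],0.05],[[0,0,0],[0,0,0],0.05],[[0,0,0],[0,0,0],0.05],[[0,0,0],[0,0,0],0.05]]}' 50
```

```text
t: 7.63
tcp_pos: [0.5361, 0.0188, 0.0258]
tcp_rot: [0.001, 0.391, 0.921, 0.0]
force: [0.5, -0.3, 0.4]
opening: 0.0599
grasp_force: 0.0
t: 8.3
tcp_pos: [0.5352, 0.0188, 0.0251]
tcp_rot: [0.0, 0.391, 0.921, 0.0]
force: [-1.2, -0.2, 5.6]
opening: 0.0158
grasp_force: 48.8
```

```bash
python3 -m pendant '{"rows":[[[0,0,6],[0,0,0],0.05],[[0,0,25],[0,0,0],0.05],[[0,0,50],[0,0,0],0.05],[[5,12,70],[0,0,0],0.05],[[15,38,70],[0,0,0],0.05],[[27,70,70],[0,0,0],0.05],[[38,97,70],[0,0,0],0.05],[[44,112,70],[0,0,0],0.05],[[46,117,70],[0,0,0],0.05],[[46,117,70],[0,0,0],0.05]]}'
python3 - <<'E'
from w import *
env.read_state();c=vision.calibration("wrist");im,d=vision.grab_frame("wrist");np.savez("pics/w4.npz",im=im,d=d,**c);save("w4",im)
print(env.read_state()["tcp_pos"])
E
```

```text
t: 9.13
tcp_pos: [0.5802, 0.1381, 0.0936]
tcp_rot: [-0.001, 0.389, 0.921, -0.0]
force: [-0.8, -1.0, -1.4]
opening: 0.0159
grasp_force: 49.1
[0.58001797 0.13537614 0.09379105]
```

View pics/w4.png

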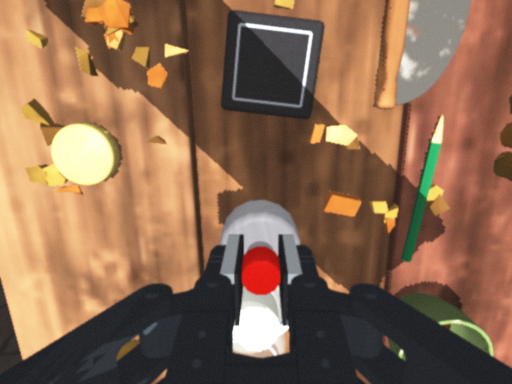

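The weight hangs upright in the grip. The pad is fully in view, around (272,64), so I'll measure its centre from the grey outline.

```bash
python3 - <<'E'
from w import *
z=np.load("pics/w4.npz");im,d=z["im"],z["d"]
h,s,v=[x.astype(int) for x in cv2.split(cv2.cvtColor(im,cv2.COLOR_RGB2HSV))]
for name,mk in (("outline",(s<70)&(v>75)),("dark",(v<75)&(s<110))):
    m=np.zeros((384,512),np.uint8);m[9:122,215:330]=mk[9:122,215:330]
    ce,st,m=blob(m,(215,9,330,122))
    ct=max(cv2.findContours(m,0,1)[0],key=cv2.contourArea)
    W=np.array([onplane(z,*p[0],.01)[:2]*1000 for p in ct]).astype(np.float32)
    print(name,st,cv2.minAreaRect(W))
print("coaster-side midpoint uses (636.9,66.5)")
E
```

```text
outline [ 232   11   91   97 3742] ((524.03173828125, 207.22947692871094), (53.15138244628906, 52.224117279052734), 37.75114059448242)
dark [ 235   27   67   77 3218] ((524.87158203125, 203.98495483398438), (41.65715789794922, 41.434356689453125), 37.57041549682617)
coaster-side midpoint uses (636.9,66.5)
```

```bash
python3 -m pendant '{"rows":[[[0,0,-25],[0,0,0],0.05],[[0,0,-45],[0,0,0],0.05],[[0,0,-58],[0,0,0],0.05],[[0,0,-64],[0,0,0],0.05],[[0,0,-66],[0,0,0],0.05],[[0,0,-67],[0,0,0],0.05],[[0,0,-68],[0,0,0],0.05],[[0,0,-68],[0,0,0],0.05]]}'
```

```text
t: 9.85
tcp_pos: [0.5816, 0.1357, 0.0275]
tcp_rot: [0.001, 0.391, 0.92, 0.0]
force: [-0.2, 0.0, -1.8]
opening: 0.0159
grasp_force: 49.1
```

```bash
python3 -m pendant '{"rows":[[[-1,0,-1],[0,0,0],0.05],[[-1,0,-2],[0,0,0],0.05],[[-1,0,-3],[0,0,0],0.05],[[-1,0,-3],[0,0,0],0.05]]}'
```

```text
t: 10.18
tcp_pos: [0.5803, 0.136, 0.0252]
tcp_rot: [0.0, 0.39, 0.921, 0.0]
force: [-3.6, -0.8, 6.4]
opening: 0.0154
grasp_force: 49.9
```

```bash
python3 -m pendant '{"rows":[[[0,0,0],[0,0,0],0.4],[[0,0,0],[0,0,0],0.7],[[0,0,0],[0,0,0],0.7],[[0,0,30],[0,0,0],0.7],[[0,0,70],[0,0,0],0.7],[[0,-10,110],[0,0,0],0.7],[[3,-40,125],[0,0,0],0.7],[[6,-80,125],[0,0,0],0.7],[[10,-120,125],[0,0,0],0.7],[[12,-150,125],[0,0,0],0.7]]}'; python3 -m pendant '{"rows":[[[2,-16,-20],[0,0,0],0.7],[[2,-22,-50],[0,0,0],0.7],[[2,-22,-60],[0,0,0],0.7],[[2,-22,-60],[0,0,0],0.7]]}'
python3 - <<'E'
from w import *
print(env.read_state()["tcp_pos"]);z=vision.calibration("wrist");im,d=vision.grab_frame("wrist");np.savez("pics/w5.npz",im=im,d=d,**z);save("w5",im)
c,im2,d2=vision.calibration("top"),*vision.grab_frame("top");np.savez("pics/top5.npz",im=im2,d=d2)
E
```

```text
t: 11.02
tcp_pos: [0.5922, -0.0183, 0.1496]
tcp_rot: [0.002, 0.392, 0.92, -0.001]
force: [0.6, -0.2, 0.0]
opening: 0.0596
grasp_force: 0.0
t: 11.35
tcp_pos: [0.5908, -0.0353, 0.0851]
tcp_rot: [-0.004, 0.391, 0.92, -0.001]
force: [-0.0, 1.1, 0.3]
opening: 0.0599
grasp_force: 0.0
[ 0.59078288 -0.0353298   0.08511237]
```

View pics/w5.png

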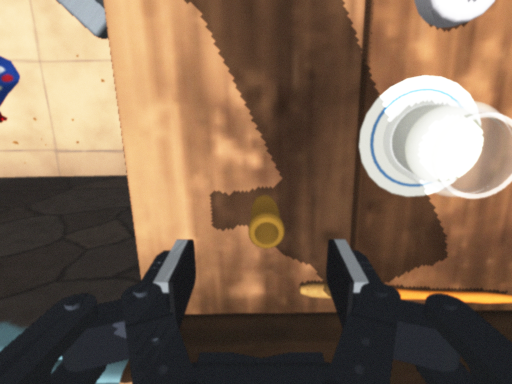

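The punch's top ring is at (267,233), between the fingers.

```bash
python3 - <<'E'
from w import *
z=np.load("pics/w5.npz");im,d=z["im"],z["d"];P=cloud(z,d)
q=P[205:255,240:295].reshape(-1,3);t=q[(q[:,2]>.043)&(q[:,2]<.056)]
print(len(t),t.mean(0),cv2.minEnclosingCircle(t[:,:2].astype(np.float32)))
print(onplane(z,266.5,232,.049))
print("center between tips?",env.read_state()["tcp_pos"])
E
```

```text
719 [ 0.59656841 -0.03726965  0.0473717 ] ((0.5974626541137695, -0.03760373592376709), 0.010884475894272327)
[ 0.59716214 -0.03732185  0.049     ]
center between tips? [ 0.59396543 -0.03420659  0.08857323]
```

```bash
python3 -m pendant '{"rows":[[[3,-3,-20],[0,0,0],0.7],[[3,-3,-45],[0,0,0],0.7],[[3,-3,-60],[0,0,0],0.7],[[3,-3,-69],[0,0,0],0.7],[[3,-3,-72],[0,0,0],0.7],[[3,-3,-72],[0,0,0],0.7],[[3,-3,-72],[0,0,0],0.7]]}'; python3 -m pendant '{"rows":[[[0,0,0],[0,0,0],0.4],[[0,0,0],[0,0,0],0.3],[[0,0,0],[0,0,0],0.2],[[0,0,0],[0,0,0],0.1],[[0,0,0],[0,0,0],0.05],[[0,0,0],[0,0,0],0.05],[[0,0,0],[0,0,0],0.05],[[0,0,0],[0,0,0],0.05]]}' 40
```

```text
t: 12.03
tcp_pos: [0.5982, -0.0386, 0.018]
tcp_rot: [0.001, 0.39, 0.921, 0.001]
force: [0.7, 0.4, 0.3]
opening: 0.0598
grasp_force: 0.0
t: 12.7
tcp_pos: [0.5974, -0.0393, 0.0174]
tcp_rot: [0.001, 0.391, 0.921, 0.0]
force: [-0.6, 0.4, 6.1]
opening: 0.019
grasp_force: 39.1
```

```bash
python3 -m pendant '{"rows":[[[0,0,8],[0,0,0],0.05],[[0,0,35],[0,0,0],0.05],[[0,0,70],[0,0,0],0.05],[[0,0,105],[0,0,0],0.05],[[-6,20,120],[0,0,0],0.05],[[-16,54,120],[0,0,0],0.05],[[-27,92,120],[0,0,0],0.05],[[-38,130,120],[0,0,0],0.05],[[-49,168,120],[0,0,0],0.05],[[-60,204,120],[0,0,0],0.05]]}'; python3 -m pendant '{"rows":[[[-9,30,-20],[0,0,0],0.05],[[-11,38,-40],[0,0,0],0.05],[[-11,38,-50],[0,0,0],0.05],[[-11,38,-50],[0,0,0],0.05],[[-11,38,-50],[0,0,0],0.05]]}'
python3 - <<'E'
from w import *
print(env.read_state()["tcp_pos"]);z=vision.calibration("wrist");im,d=vision.grab_frame("wrist");np.savez("pics/w6.npz",im=im,d=d,**z);save("w6",im)
print(env.read_state()["tcp_pos"])
E
```

```text
t: 13.53
tcp_pos: [0.5355, 0.1673, 0.1365]
tcp_rot: [-0.0, 0.39, 0.921, 0.0]
force: [1.6, -0.2, -0.2]
opening: 0.0191
grasp_force: 39.1
t: 13.95
tcp_pos: [0.5261, 0.2003, 0.0863]
tcp_rot: [0.0, 0.392, 0.92, -0.001]
force: [-0.1, -0.6, -1.0]
opening: 0.0189
grasp_force: 39.1
[0.52610668 0.20029678 0.08627629]
[0.52715193 0.2001875  0.08723569]
```

View pics/w6.png

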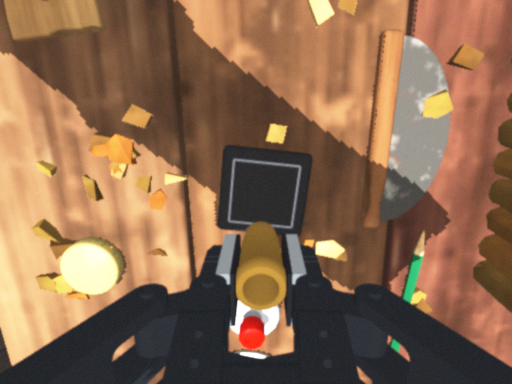

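```bash
python3 -m pendant '{"rows":[[[0,2,-15],[0,0,0],0.05],[[0,2,-32],[0,0,0],0.05],[[0,2,-45],[0,0,0],0.05],[[0,2,-52],[0,0,0],0.05],[[0,2,-55],[0,0,0],0.05],[[0,2,-57],[0,0,0],0.05],[[0,2,-57],[0,0,0],0.05],[[0,2,-57],[0,0,0],0.05]]}'
python3 - <<'E'
from w import *
print(env.read_state()["tcp_pos"])
z=np.load("pics/w6.npz");im,d=z["im"],z["d"]
h,s,v=[x.astype(int) for x in cv2.split(cv2.cvtColor(im,cv2.COLOR_RGB2HSV))]
m=(s<80)&(v>70);ce,st,m=blob(m.astype(np.uint8),(222,152,306,226))
ct=max(cv2.findContours(m,0,1)[0],key=cv2.contourArea)
W=np.array([onplane(z,*p[0],.01)[:2]*1000 for p in ct]).astype(np.float32);print(st,cv2.minAreaRect(W))
E
```

```text
t: 14.67
tcp_pos: [0.5267, 0.2049, 0.0305]
tcp_rot: [0.001, 0.391, 0.92, 0.001]
force: [0.1, 0.5, -0.4]
opening: 0.019
grasp_force: 39.1
[0.52674195 0.20490711 0.03049654]
[227 158  75  68 851] ((524.8314208984375, 204.0403289794922), (46.61841583251953, 46.9371337890625), 37.85309600830078)
```

```bash
python3 -m pendant '{"rows":[[[0,-2,0],[0,0,0],0.05],[[0,-2,-1],[0,0,0],0.05],[[0,-2,-2],[0,0,0],0.05],[[0,-2,-3],[0,0,0],0.05],[[0,-2,-3],[0,0,0],0.05]]}'
```

```text
t: 15.08
tcp_pos: [0.5262, 0.203, 0.0274]
tcp_rot: [0.0, 0.391, 0.921, 0.0]
force: [-0.4, -0.7, 3.8]
opening: 0.0191
grasp_force: 39.7
```

```bash
python3 -m pendant '{"rows":[[[0,0,0],[0,0,0],0.3],[[0,0,0],[0,0,0],0.6],[[0,0,0],[0,0,0],0.7],[[0,0,30],[0,0,0],0.7],[[0,0,70],[0,0,0],0.7],[[0,0,110],[0,0,0],0.7],[[-12,-26,140],[0,0,0],0.7],[[-28,-61,150],[0,0,0],0.7],[[-44,-97,150],[0,0,0],0.7],[[-54,-120,150],[0,0,0],0.7]]}'; python3 -m pendant '{"rows":[[[0,0,0],[0,0,0],0.7],[[0,0,0],[0,0,0],0.7]]}'
python3 - <<'E'
from w import *
print(env.read_state()["tcp_pos"]);z=vision.calibration("wrist");im,d=vision.grab_frame("wrist");np.savez("pics/w7.npz",im=im,d=d,**z);save("w7",im)
E
```

```text
t: 15.92
tcp_pos: [0.471, 0.079, 0.1777]
tcp_rot: [0.001, 0.392, 0.92, 0.0]
force: [1.0, -0.2, 0.1]
opening: 0.0594
grasp_force: 0.0
t: 16.08
tcp_pos: [0.4714, 0.0815, 0.1768]
tcp_rot: [-0.0, 0.392, 0.92, 0.001]
force: [0.9, 0.6, 0.4]
opening: 0.0596
grasp_force: 0.0
[0.47140096 0.08152277 0.17681964]
```

View pics/w7.png

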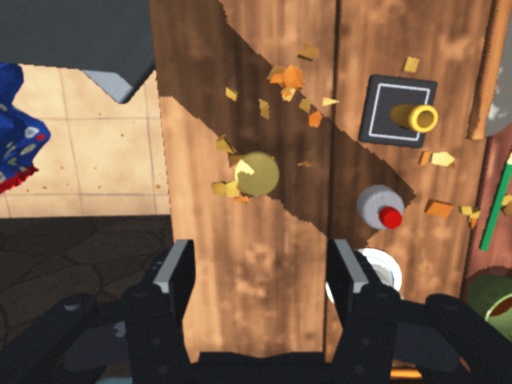

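The punch stands on the pad with its top at (425,118), the weight is at (380,207) and the lid at (257,174). I'll check the placements and locate the lid.

```bash
python3 - <<'E'
from w import *
z=np.load("pics/w7.npz");im,d=z["im"],z["d"];P=cloud(z,d)
q=P[95:140,385:445].reshape(-1,3);t=q[(q[:,2]>.054)&(q[:,2]<.066)]
print("punch",len(t),t.mean(0),cv2.minEnclosingCircle(t[:,:2].astype(np.float32)))
meas(z,im,d,"knob",(370,195,412,235),.042)
h,s,v=[x.astype(int) for x in cv2.split(cv2.cvtColor(im,cv2.COLOR_RGB2HSV))]
m=(s<80)&(v>70);ce,st,m=blob(m.astype(np.uint8),(364,78,434,145))
ct=max(cv2.findContours(m,0,1)[0],key=cv2.contourArea)
W=np.array([onplane(z,*p[0],.01)[:2]*1000 for p in ct]).astype(np.float32);print("pad",cv2.minAreaRect(W))
q=P[140:205,225:290].reshape(-1,3);t=q[(q[:,2]>.008)&(q[:,2]<.018)]
print("lid",len(t),t.mean(0),cv2.minEnclosingCircle(t[:,:2].astype(np.float32)),circfit(t[:,:2]))
E
```

```text
punch 446 [0.5253414  0.20359477 0.05750886] ((0.5261300802230835, 0.20412930846214294), 0.010819995775818825)
knob px [390.6 217.4] area 352 centroid [0.5793 0.1344] circ [0.5787 0.1336 0.0112] cloudz [0.039 0.044 0.045]
pad ((524.9738159179688, 203.58767700195312), (55.15252685546875, 51.46836853027344), 35.66634750366211)
lid 1571 [0.47113237 0.07508381 0.01096135] ((0.4614174962043762, 0.0734570100903511), 0.032426461577415466) (array([0.4693947 , 0.07457608]), np.float64(0.015792377202041723))
```

```bash
python3 - <<'E'
from w import *
for f,tz,bx in (("w3",.0865,[(150,235,200,310),(325,235,372,310)]),("w5",.0868,[(150,235,200,310),(325,235,372,310)]),("w6",.0865,[(212,232,240,262),(288,232,304,262)]),("w4",.0938,[(224,232,244,262),(280,232,300,262)]),("w7",.1768,[(150,235,200,310),(325,235,372,310)])):
    z=np.load(f"pics/{f}.npz") ;P=cloud(z,z["d"])
    for b in bx:
        q=P[b[1]:b[3],b[0]:b[2]].reshape(-1,3);q=q[q[:,2]>tz-.012]
        print(f,b[0],len(q),"tip z minus tcp mm",(1000*(np.percentile(q[:,2],[1,3,10])-tz)).round(1))
E
```

```text
w3 150 2722 tip z minus tcp mm [ 5.6  8.1 12.7]
w3 325 2724 tip z minus tcp mm [ 5.2  7.8 12.2]
w5 150 2725 tip z minus tcp mm [ 5.1  7.1 11.7]
w5 325 2725 tip z minus tcp mm [ 4.3  7.  11.4]
w6 212 655 tip z minus tcp mm [3.6 4.5 6.9]
w6 288 386 tip z minus tcp mm [3.4 4.4 7. ]
w4 224 600 tip z minus tcp mm [-4.4 -4.  -2.9]
w4 280 590 tip z minus tcp mm [-7.6 -6.1 -4. ]
w7 150 2727 tip z minus tcp mm [ 6.4  8.9 13.3]
w7 325 2722 tip z minus tcp mm [ 6.6  8.6 13.4]
```

```bash
python3 -m pendant '{"rows":[[[0,-5,-25],[0,0,0],0.75],[[0,-5,-55],[0,0,0],0.75],[[0,-5,-80],[0,0,0],0.75],[[0,-5,-90],[0,0,0],0.75],[[0,-5,-90],[0,0,0],0.75],[[0,-5,-90],[0,0,0],0.75],[[0,-5,-90],[0,0,0],0.75]]}'
python3 - <<'E'
from w import *
print(env.read_state()["tcp_pos"]);z=vision.calibration("wrist");im,d=vision.grab_frame("wrist");np.savez("pics/w8.npz",im=im,d=d,**z);save("w8",im)
P=cloud(z,d);m=(P[...,2]>.0075)&(P[...,2]<.016)&(abs(P[...,0]-.4715)<.035)&(abs(P[...,1]-.0745)<.035)
ce,st,m=blob(m.astype(np.uint8),(0,0,512,384));m=cv2.morphologyEx(m,cv2.MORPH_OPEN,np.ones((15,15)))
ct=max(cv2.findContours(m,0,1)[0],key=cv2.contourArea);print(ce,st,cv2.fitEllipse(ct))
W=np.array([onplane(z,*p[0],.012)[:2] for p in ct]);print(circfit(W),cv2.minEnclosingCircle(W.astype(np.float32)))
print(env.read_state()["tcp_pos"])
E
```

```text
t: 16.72
tcp_pos: [0.4734, 0.0787, 0.0878]
tcp_rot: [0.001, 0.39, 0.921, 0.001]
force: [0.4, -1.0, 0.3]
opening: 0.0642
grasp_force: 0.0
[0.47336244 0.07871282 0.08778403]
[255.61349911 200.53072824] [ 225  171   62   59 2815] ((246.99769592285156, 196.50582885742188), (32.92991638183594, 60.377689361572266), 38.0459098815918)
(array([0.46657057, 0.07454554]), np.float64(0.01528294891705593)) ((0.469835489988327, 0.07529185712337494), 0.02093331702053547)
[0.4735281  0.07859131 0.0880713 ]
```

View pics/w8.png

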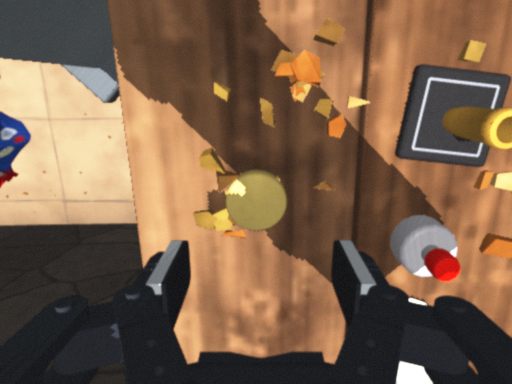

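The lid's disc is centred at about (257,200) with a radius near 30 px. Leaf scraps to its left are what spoilt the fit.

```bash
python3 - <<'E'
from w import *
z=np.load("pics/w8.npz")
p=onplane(z,257,200.3,.012);print(p,[np.hypot(*(onplane(z,u,v,.012)-p)[:2]).round(4) for u,v in((287,200),(257,171),(257,230))])
E
```

```text
[0.47214673 0.07670511 0.012     ] [np.float64(0.0204), np.float64(0.0205), np.float64(0.022)]
```

```bash
python3 -m pendant '{"rows":[[[-1.5,-2.5,-25],[0,0,0],0.75],[[-1.5,-2.5,-50],[0,0,0],0.75],[[-1.5,-2.5,-68],[0,0,0],0.75],[[-1.5,-2.5,-78],[0,0,0],0.75],[[-1.5,-2.5,-83],[0,0,0],0.75],[[-1.5,-2.5,-85],[0,0,0],0.75],[[-1.5,-2.5,-85],[0,0,0],0.75],[[-1.5,-2.5,-85],[0,0,0],0.75]]}'
```

```text
t: 17.43
tcp_pos: [0.4715, 0.0757, 0.0026]
tcp_rot: [0.001, 0.391, 0.921, 0.001]
force: [0.4, 0.4, 0.4]
opening: 0.0638
grasp_force: 0.0
```

```bash
python3 -m pendant '{"rows":[[[0,0,0],[0,0,0],0.65],[[0,0,0],[0,0,0],0.55],[[0,0,0],[0,0,0],0.45],[[0,0,0],[0,0,0],0.4],[[0,0,0],[0,0,0],0.4],[[0,0,0],[0,0,0],0.4]]}' 25; python3 -m pendant '{"rows":[[[0,0,10],[0,0,0],0.4],[[0,0,35],[0,0,0],0.4],[[0,0,70],[0,0,0],0.4],[[0,0,100],[0,0,0],0.4],[[0,0,120],[0,0,0],0.4],[[0,0,120],[0,0,0],0.4],[[0,0,120],[0,0,0],0.4]]}'
python3 - <<'E'
from w import *
print(env.read_state()["tcp_pos"]);z=vision.calibration("wrist");im,d=vision.grab_frame("wrist");np.savez("pics/w9.npz",im=im,d=d,**z);save("w9",im)
E
```

```text
t: 17.93
tcp_pos: [0.4709, 0.0757, 0.0025]
tcp_rot: [0.0, 0.391, 0.921, 0.001]
force: [-1.1, -0.3, 5.3]
opening: 0.0403
grasp_force: 24.8
t: 18.52
tcp_pos: [0.4713, 0.0757, 0.1231]
tcp_rot: [0.001, 0.391, 0.921, 0.001]
force: [0.7, 0.4, -0.6]
opening: 0.0405
grasp_force: 25.5
[0.47129601 0.07572067 0.12312155]
```

View pics/w9.png

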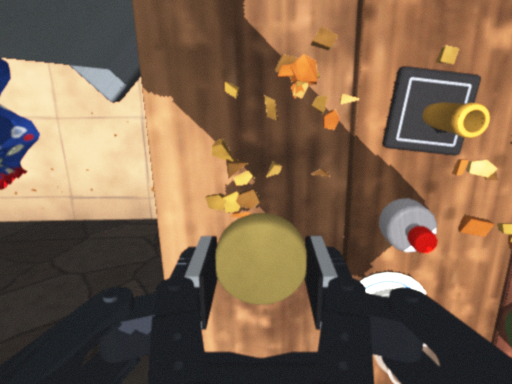

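The lid is held level, centred at (262,258) between the fingertips.

```bash
python3 - <<'E'
from w import *
z=np.load("pics/w9.npz");P=cloud(z,z["d"])
q=P[215:303,215:310].reshape(-1,3);t=q[(q[:,2]>.127)&(q[:,2]<.138)];print(len(t),t.mean(0).round(4))
print(onplane(z,262,258.5,.1326).round(4),"tcp",.4713,.0757)
E
python3 -m pendant '{"rows":[[[10,0,0],[0,0,0],0.4],[[35,-2,0],[0,0,0],0.4],[[70,-3,0],[0,0,0],0.4],[[105,-5,0],[0,0,0],0.4],[[135,-6,0],[0,0,0],0.4],[[155,-7,0],[0,0,0],0.4],[[164,-8,0],[0,0,0],0.4],[[165,-8,0],[0,0,0],0.4],[[165,-8,0],[0,0,0],0.4],[[165,-8,0],[0,0,0],0.4]]}'
```

```text
6536 [0.4714 0.0759 0.1316]
[0.4705 0.0774 0.1326] tcp 0.4713 0.0757
t: 19.4
tcp_pos: [0.6336, 0.0675, 0.1201]
tcp_rot: [-0.002, 0.391, 0.921, -0.001]
force: [-0.9, 0.3, -0.1]
opening: 0.04
grasp_force: 25.5
```

```bash
python3 -m pendant '{"rows":[[[0,0,0],[0,0,0],0.4],[[0,0,0],[0,0,0],0.4]]}'
python3 - <<'E'
from w import *
for n in("side","wrist"):
    z=vision.calibration(n);im,d=vision.grab_frame(n);np.savez(f"pics/{n}10.npz",im=im,d=d,**z)
    if n=="side": a=cv2.resize(im[130:270,200:380],(720,560),interpolation=cv2.INTER_CUBIC)
save("s10",a);print(env.read_state()["tcp_pos"])
z=np.load("pics/wrist10.npz");P=cloud(z,z["d"]);q=P[200:,200:320].reshape(-1,3)
for lo,hi in((.12,.14),(.02,.05),(.05,.075)):
    t=q[(q[:,2]>lo)&(q[:,2]<hi)];print(lo,len(t),t.mean(0).round(4))
E
```

```text
t: 19.57
tcp_pos: [0.6343, 0.0679, 0.1215]
tcp_rot: [-0.001, 0.39, 0.921, 0.0]
force: [-0.6, 0.2, 0.2]
opening: 0.0405
grasp_force: 25.5
[0.6347609  0.0678501  0.12182401]
0.12 7410 [0.6336 0.0686 0.13  ]
0.02 1995 [0.6942 0.008  0.0293]
0.05 397 [0.6366 0.0681 0.0627]
```

View pics/s10.png

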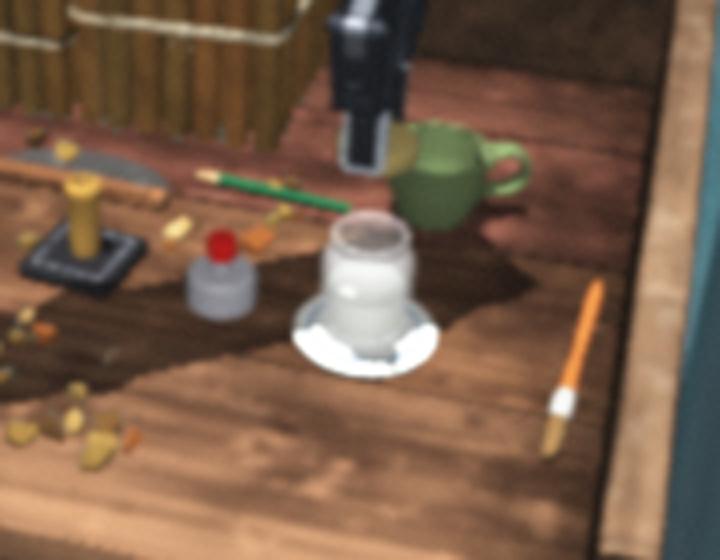

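Side view: punch on the pad, weight between, jar upright on the coaster, and the lid hanging above the jar. Lowering it now.

```bash
python3 -m pendant '{"rows":[[[2,-1,-10],[0,0,0],0.4],[[2,-1,-25],[0,0,0],0.4],[[2,-1,-37],[0,0,0],0.4],[[2,-1,-43],[0,0,0],0.4],[[2,-1,-45],[0,0,0],0.4],[[2,-1,-46],[0,0,0],0.4],[[2,-1,-46],[0,0,0],0.4]]}'; python3 -m pendant '{"rows":[[[0,0,0],[0,0,0],0.4],[[0,0,0],[0,0,0],0.4]]}'
```

```text
t: 20.25
tcp_pos: [0.6375, 0.0665, 0.0756]
tcp_rot: [0.0, 0.391, 0.921, 0.0]
force: [-0.6, -0.2, 1.1]
opening: 0.0402
grasp_force: 25.5
t: 20.42
tcp_pos: [0.6379, 0.0665, 0.0763]
tcp_rot: [0.001, 0.39, 0.921, 0.0]
force: [-0.2, -0.0, -0.4]
opening: 0.0402
grasp_force: 25.5
```

```bash
python3 -m pendant '{"rows":[[[-1,0.5,-1],[0,0,0],0.4],[[-1,0.5,-2],[0,0,0],0.4],[[-1,0.5,-3],[0,0,0],0.4],[[-1,0.5,-3],[0,0,0],0.4],[[-1,0.5,-3],[0,0,0],0.4]]}'
```

```text
t: 20.83
tcp_pos: [0.6363, 0.0671, 0.0726]
tcp_rot: [0.0, 0.39, 0.921, 0.0]
force: [-1.1, -0.7, -0.4]
opening: 0.0405
grasp_force: 25.5
```

```bash
python3 -m pendant '{"rows":[[[0,0,-1],[0,0,0],0.4],[[0,0,-1],[0,0,0],0.4],[[0,0,-1],[0,0,0],0.4]]}'
```

```text
t: 21.08
tcp_pos: [0.6366, 0.067, 0.0723]
tcp_rot: [0.0, 0.391, 0.921, 0.0]
force: [-1.0, 0.7, 4.2]
opening: 0.0403
grasp_force: 25.9
```

Contact at 4 N. I'll open, rise straight up and draw back to look.

```bash
python3 -m pendant '{"rows":[[[0,0,0],[0,0,0],0.55],[[0,0,0],[0,0,0],0.7],[[0,0,0],[0,0,0],0.75],[[0,0,0],[0,0,0],0.75],[[0,0,20],[0,0,0],0.75],[[0,0,55],[0,0,0],0.75],[[0,0,95],[0,0,0],0.75],[[0,0,130],[0,0,0],0.75],[[-15,-35,140],[0,0,0],0.75],[[-30,-70,140],[0,0,0],0.75]]}'; python3 -m pendant '{"rows":[[[-15,-35,0],[0,0,0],0.75],[[-30,-70,0],[0,0,0],0.75],[[-60,-75,0],[0,0,0],0.75],[[-100,-75,0],[0,0,0],0.75],[[-100,-75,0],[0,0,0],0.75],[[-100,-75,0],[0,0,0],0.75]]}'
python3 - <<'E'
from w import *
out=[]
for n in("top","side"):
    z=vision.calibration(n);im,d=vision.grab_frame(n);np.savez(f"pics/{n}11.npz",im=im,d=d,**z)
    a=im[80:260,150:370] if n=="top" else im[130:270,180:370]
    out.append(cv2.resize(a,(400,400*a.shape[0]//a.shape[1]),interpolation=cv2.INTER_CUBIC)[:290])
h=min(o.shape[0] for o in out);save("f11",np.hstack([o[:h] for o in out]))
print(env.read_state()["tcp_pos"])
E
```

```text
t: 21.92
tcp_pos: [0.6095, -0.0007, 0.2157]
tcp_rot: [0.004, 0.387, 0.922, 0.002]
force: [0.7, -1.1, -0.0]
opening: 0.0642
grasp_force: 0.0
t: 22.42
tcp_pos: [0.5031, -0.0782, 0.2107]
tcp_rot: [-0.002, 0.392, 0.92, 0.001]
force: [1.2, 1.2, -0.1]
opening: 0.0642
grasp_force: 0.0
[ 0.50737236 -0.07746389  0.21205636]
```

View pics/f11.png

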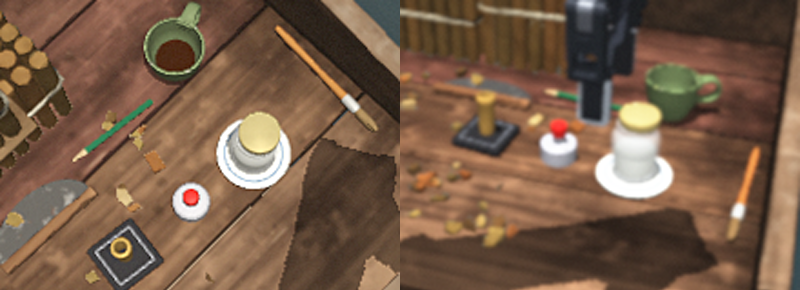

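The lid sits flat on the jar, and all the objects and bystanders are in place. A final numeric check from the top view follows.

```bash
python3 - <<'E'
from w import *
z=np.load("pics/top11.npz");im,d=z["im"],z["d"];P=cloud(z,d)
q=P[135:170,275:310].reshape(-1,3);t=q[(q[:,2]>.076)&(q[:,2]<.088)];print("lid",len(t),t.mean(0).round(4),cv2.minEnclosingCircle(t[:,:2].astype(np.float32)))
for lo,hi in((.02,.045),(.045,.06)):
    t=q[(q[:,2]>lo)&(q[:,2]<hi)];print("jar side",len(t),circfit(t[:,:2]))
meas(z,im,d,"knob",(245,175,265,200),.045)
q=P[205:230,205:230].reshape(-1,3);t=q[(q[:,2]>.053)&(q[:,2]<.066)];print("punch",len(t),t.mean(0).round(4))
print("top-frame coaster (.6368,.0658) pad (.5247,.2036) mid (.5808,.1347)")
z0=np.load("pics/top0.npz")["im"].astype(int)
D=abs(im.astype(int)-z0).sum(2)>120
for k,b in dict(cup=(225,78,268,130),pencil=(188,130,238,170),knife=(142,175,205,232)).items(): print(k,D[b[1]:b[3],b[0]:b[2]].sum())
E
```

```text
lid 424 [0.6369 0.0658 0.0802] ((0.6373915076255798, 0.06580597162246704), 0.021199727430939674)
jar side 26 (array([0.63632937, 0.06740649]), np.float64(0.02558164221447527))
jar side 136 (array([0.63647461, 0.06745864]), np.float64(0.023425102634180205))
knob px [254.6 188.2] area 61 centroid [0.5798 0.1335] circ [0.5797 0.1331 0.0083] cloudz [0.042 0.044 0.046]
punch 67 [0.5259 0.2039 0.0571]
top-frame coaster (.6368,.0658) pad (.5247,.2036) mid (.5808,.1347)
cup 0
pencil 0
knife 0
```

```bash
python3 -m pendant '{"rows":[[[0,0,0],[0,0,0],0.75],[[0,0,0],[0,0,0],0.75],[[0,0,0],[0,0,0],0.75]]}' | head -2; python3 -c "from rig import ticket; print(ticket.finish_job())"
```

```text
t: 22.77
tcp_pos: [0.5076, -0.0778, 0.2117]
the job is handed in; nothing more can be done
None
```

The job is handed in, done in the order asked in about 23 s: jar on the coaster, punch on the pad, weight halfway between, then the lid on the jar, all within about 2 mm by the final top view, and the cup, knife and pencil did not move.

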